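# Dry-fit two turned candlesticks

### The arm

A 7-joint arm with a two-finger parallel gripper is mounted at the origin on the work surface. World frame = base frame: x ahead of the robot, y to its left, z up, the work surface at z = 0. Lengths are in mm, angles in rad, forces in N, time in s.
With the tool pointing down it reaches from about 400 to 850 mm from the base axis. Payload 10.4 kg.
Tool frame: the origin (TCP) lies on the front face of the gripper's body, between the roots of the fingers; the fingertips stand 73 mm ahead of it and the grasp point (between the pads) lies 54 mm ahead of it; z points along the fingers, y is the line along which they close (so a half turn about z gives the same grasp; the last joint's range is limited). The gripper opens to 85 mm and grips with 20 to 120 N. Pads are 22 mm wide; open, the fingers measure 114 mm over their backs; the gripper's body (76 mm by 85 mm) begins 54 mm behind the grasp point. The pads swing forward as they close: fully open they stand 13 mm farther back than shut.
Start: joints at [1.222, 0.332, -0.065, 1.46, 0.022, 1.35, -0.088], TCP at [200.06, -592.131, 303.938] pointing down, gripper open.
Joint ranges: [-2.6, 2.6], [-0.5, 2.12], [-1.47, 1.34], [0.16, 2.42], [-1.27, 4.41], [0.06, 2.06], [-2.6, 2.6]. Speed limits (rad/s): [2.22, 2.22, 2.79, 2.79, 3.14, 3.14, 3.14].

### API

Orientations are given as a rotation vector (axis times angle).
In Python, from cell import env, eyes gives the robot as it stands.
- The arm moves only by the tool servo_tool, never from a script. Its argument "targets" is a list of rows, each a list of 4 numbers: the shift along the tool's x, y, z each as a share of 0.02 m, from -1 to 1, then the turn about the tool's z as a share of 45 degrees, from -1 to 1. In form: [[dx, dy, dz, spin], ...]. A call has 1 to 8 rows; each row shifts and turns the commanded pose from where the row before left it, along the tool's axes as they then stand; what a row does not reach is not made up. A row lasts 1/8 s, in which the tool goes at most 62.5 mm and 10.7 degrees, less where a joint would pass 70% of its speed; a pose out of reach is approached as far as the arm can. A call with a number of a shift or a turn outside -1 to 1 is refused whole. A call with a gripper value outside its range is refused whole. "claw" is the opening, from 0 (shut) to 1 (fully open), set as the call begins (left out, the last holds). The fingers move at their own pace and stop on an object; "squeeze" is the grip in N (left out, the last holds). Time passes only in rows, so rows that do not move let the fingers close. It gives the time, the measured TCP pose, the force, the opening and the grip force at its end, in the units of the state.
- env.state(): the state, without advancing time (a new reading comes with each control period).
- eyes.capture(name): name is "scene" or "top" or "wrist"; returns (picture, depth): 400x640x3 uint8, red, green, blue; 400x640 float32, mm along the optical axis (not along the pixel's ray), 0 where there is no reading.
- eyes.camera_model(name): a dict with "camera_matrix" (3x3 intrinsics, pixels), "R" (3x3) and "t" (3): a world point X has camera coordinates R X + t; the wrist camera has in their place "T_tool_cam" (4x4, takes a point from camera to tool coordinates, whose origin is the TCP and whose axes are the flange's). Camera axes: x right, y down, z forward; pixel columns grow to the right and rows downward; lengths in mm; the calibration is good to about 2 mm. A picture is of the moment at which its call begins: read the wrist's pose just before it. camera_model takes no time and is no camera call.
- env.close_job(): hands the job in; it is judged then, once.
The state is a dict: "t": time; "joints": joint angles; "qd": joint speeds; "joint_efforts": joint torques, N m; "position": TCP position; "tcp_rot": TCP orientation; "wrist_force": force on the tool from outside, world axes, zero at the start; "torque": the same for the moment, N m; "finger_gap": opening from 0.0 (shut) to 1.0 (fully open); "grip_force": force on a finger pad.
Only numpy, scipy, OpenCV 4.12 (cv2) and the standard library are available. Lean on these libraries where they do the work, as an engineer would, in place of code of your own. Each camera call takes 0.05 s, during which the arm holds its last target. There are 200 camera calls.

### The job

Put the two turned candlesticks together dry on their feet, each piece fully home on the spigot below it: on the square foot first the plain disc, then the waisted spool, then the tall candle cup; on the round foot the bun, then the low wide candle cup. Leave both standing upright, and leave the glue bottle, the bowl and the gouge where they are.

Things in the scene. Friction and masses are not known exactly. Their poses are not given: they have to be found in the camera images.
- drum: Plain pale beech, fully round. Plain straight-sided disc, 56 mm diameter, 28 mm high (body, without spigot), flat top. Loose, upright; origin: centre of underside, z up its axis. Underside socket 28 mm wide, 13 mm deep. On top, on the axis, a tapered spigot 10 mm high (22 mm wide at root, 12 at tip) for the next piece's socket. About 50 g.
- spool: Plain pale beech, fully round. Spool: 44 mm high (body, without spigot), two flanges of 46 mm diameter, each 14 mm high, and a hollowed waist of 34 mm between them. Loose, upright; origin: centre of underside, z up its axis. Underside socket 28 mm wide, 13 mm deep. On top, on the axis, a tapered spigot 10 mm high (22 mm wide at root, 12 at tip) for the next piece's socket. About 45 g.
- tall_cup: Plain pale beech, fully round. Tall narrow candle cup: 40 mm diameter, 52 mm high, a groove of 34 mm diameter at 15 to 19 mm height, and no spigot: its top has a candle hole 22 mm wide and 22 mm deep. Loose, upright; origin: centre of underside, z up its axis. Underside socket 28 mm wide, 13 mm deep. About 45 g.
- bun: Plain pale beech, fully round. Bun, a flattened ball: 66 mm diameter at 18 to 28 mm height, rounding in to 48 mm at top and bottom, 46 mm high (body, without spigot). Loose, upright; origin: centre of underside, z up its axis. Underside socket 28 mm wide, 13 mm deep. On top, on the axis, a tapered spigot 10 mm high (22 mm wide at root, 12 at tip) for the next piece's socket. About 90 g.
- low_cup: Plain pale beech, fully round. Low wide candle cup: 52 mm diameter, 26 mm high, straight-sided, no spigot: its top is dished, with a candle hole 22 mm wide in the middle. Loose, upright; origin: centre of underside, z up its axis. Underside socket 28 mm wide, 13 mm deep. About 35 g.
- square_foot: Square candlestick foot of plain pale beech, 100 x 100 mm, 20 mm high, stuck to the bench (does not move). Origin at the centre of its underside, z up, x and y along its sides. On top, on the axis, a tapered spigot 10 mm high (22 mm wide at root, 12 at tip) for the next piece's socket. 
- round_foot: Round candlestick foot of plain pale beech, 104 mm diameter, 20 mm high with a bevelled edge, stuck to the bench (does not move). Origin at the centre of its underside, z up. On top, on the axis, a tapered spigot 10 mm high (22 mm wide at root, 12 at tip) for the next piece's socket. 
- glue_bottle: White glue bottle, 60 mm diameter, 160 mm high, standing; origin at the centre of its underside. Bystander, loose: leave it where it is.
- bowl: Small finished bowl of darker wood, 130 mm across the rim, 55 mm high; origin at the centre of its underside. Bystander, loose: leave it where it is.
- gouge: Turning gouge lying beyond the work: wooden handle, brass ferrule and steel blade, 346 mm long along its own y axis, about 28 mm high; origin under the ferrule, near the middle. Bystander, loose: leave it where it is.
Mind the look-alikes: they are no part of the job. What is shaped like the spool but black, green or orange is not meant.

How it is judged:
By the outcome, as a careful person would: the job done as asked, in the order asked, and still so for the second after the job is handed in, with the robot touching nothing.
It also fails if it takes over 131 s, if anything falls off the work surface, if the arm or the gripper's body presses on something with over 40 N, if the wrist force passes 120 N, or if a joint passes its speed limit or range.

## Working session

There is one attempt and no reset: what is moved stays moved. The work goes in short steps, Python scripts to look and compute and a tool call to move; the robot and the scene stay as the last step left them, time stands still between calls to the robot, and variables do not carry over. Pictures are saved under pics/ and viewed, at most 14 in all, crops included, and the job is handed in when it is done.

Besides the shell and the picture viewer there is one more tool, called by a JSON object that holds its "op" and its "data". servo_tool: Moves the arm, as the interface text tells. Its arguments: {"type":"object","properties":{"targets":{"type":"array","items":{"type":"array","items":{"type":"number"}}},"claw":{"type":"number"},"squeeze":{"type":"number"}},"required":["targets"]}

```bash
ls; mkdir -p pics
python3 - <<'E'
from cell import env, eyes
import cv2,numpy as np
for n in("scene","top"):
    p,d=eyes.capture(n); cv2.imwrite(f"pics/{n}0.png",p[:,:,::-1]); np.savez(f"{n}0.npz",p=p,d=d)
    print(eyes.camera_model(n))
print(eyes.camera_model("wrist"),env.state())
E
```

```text
pics
{'camera_matrix': array([[487.15913916,   0.        , 315.64577228],
       [  0.        , 487.15913916, 194.67559837],
       [  0.        ,   0.        ,   1.        ]]), 'R': array([[ 0.39846347,  0.917172  ,  0.00473086],
       [ 0.79407511, -0.34239386, -0.50220629],
       [-0.45898973,  0.20386752, -0.86473491]]), 't': array([-205.15752086, -444.00865733, 1554.09271619])}
{'camera_matrix': array([[475.53788153,   0.        , 323.79425555],
       [  0.        , 475.53788153, 198.46421642],
       [  0.        ,   0.        ,   1.        ]]), 'R': array([[-0.01938216, -0.99970756,  0.01446096],
       [-0.98857372,  0.01699975, -0.14977654],
       [ 0.14948691, -0.01719872, -0.98861411]]), 't': array([ -15.33874246,  561.89437214, 1503.18715938])}
{'camera_matrix': array([[308.0108152 ,   0.        , 317.21602799],
       [  0.        , 308.0108152 , 197.6040109 ],
       [  0.        ,   0.        ,   1.        ]]), 'T_tool_cam': array([[-9.45540916e-06, -9.58781491e-01, -2.84144421e-01,
         7.23617997e+01],
       [ 9.99999465e-01,  2.84836679e-04, -9.94394114e-04
[... 202 characters left out ...]
t': 0.1, 'joints': array([ 1.22240379,  0.33280241, -0.06469919,  1.46086452,  0.02159128,
        1.3498929 , -0.08847499]), 'qd': array([-0.00125739, -0.00031896,  0.00061978, -0.00093881, -0.00079051,
        0.00220535, -0.00027419]), 'joint_efforts': array([ 1.39382078e-03, -6.26741838e+01,  4.92923276e-02, -3.92429388e+01,
        1.63727609e-02,  6.99176540e-03, -1.90534854e-05]), 'position': array([ 199.96166921, -591.89030332,  303.19590519]), 'tcp_rot': array([-3.09876285e+00, -5.09355942e-01,  4.00321565e-04]), 'wrist_force': array([ 0.37445927, -0.09436505,  0.57750727]), 'torque': array([-0.03845619,  0.00679029, -0.00524037]), 'grip_force': 0.0, 'finger_gap': 1.001237986761319}
```

View pics/scene0.png

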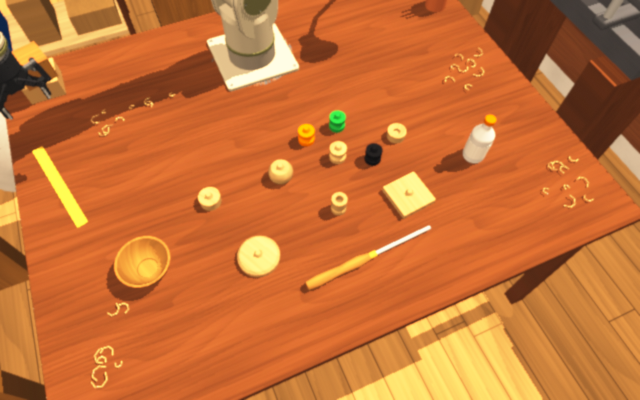

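View pics/top0.png

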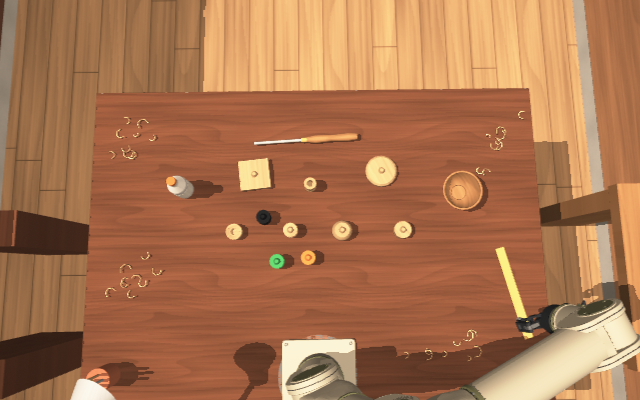

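The top view shows the square foot at (255,175), round foot (381,171), tall cup (310,184), low cup (234,231), bun (342,230) and drum (403,229). Spool candidates are pale (290,230), black (263,217), green (277,261) and orange (308,257). Only the pale one is plain beech, so I'll confirm it in a crop and measure everything.

```bash
cat > h.py <<'E'
import numpy as np,cv2
from cell import env,eyes
from scipy.spatial.transform import Rotation as Ro
def cloud(n,d,st=None):
    m=eyes.camera_model(n);K=m["camera_matrix"]
    v,u=np.mgrid[:d.shape[0],:d.shape[1]]
    P=np.stack([(u-K[0,2])/K[0,0]*d,(v-K[1,2])/K[1,1]*d,d],-1)
    if n!="wrist": return (P-m["t"])@m["R"]
    T=m["T_tool_cam"];R=Ro.from_rotvec(st["tcp_rot"]).as_matrix()
    return (P@T[:3,:3].T+T[:3,3])@R.T+st["position"]
def circ(x,y):
    (a,b),r=cv2.minEnclosingCircle(np.stack([x,y],1).astype(np.float32)); return np.round([a,b,r],1)
E
python3 - <<'E'
from h import *
z=np.load("top0.npz");W=cloud("top",z["d"])
for n,(u,v) in dict(sq=(255,175),rd=(381,171),tall=(310,184),low=(234,231),bun=(342,230),drum=(403,229),spool=(290,230),black=(263,217),green=(277,261),orange=(308,257),bottle=(180,187),bowl=(463,190),gouge=(310,138)).items():
    c=W[v,u]; near=(np.hypot(W[...,0]-c[0],W[...,1]-c[1])<(75 if n in('sq','rd') else 40))&(W[...,2]>9)&(z["d"]>0)
    P=W[near]; zt=np.percentile(P[:,2],90); T=P[P[:,2]>zt-12] 
    print(n,c.round(),'zmax',P[:,2].max().round(1),'zt',zt.round(1),len(T),'mid',((T.min(0)+T.max(0))/2).round(1)[:2],'ext',(T.max(0)-T.min(0)).round(0)[:2])
s=np.load("scene0.npz")["p"][100:230,180:450,::-1];cv2.imwrite("pics/crop.png",cv2.resize(s,None,fx=2.9,fy=2.9,interpolation=cv2.INTER_CUBIC))
print(Ro.from_rotvec(env.state()["tcp_rot"]).as_matrix().round(3))
E
```

```text
sq [647. 200.  24.] zmax 36.2 zt 24.2 885 mid [651.5 204.6] ext [108. 107.]
rd [ 653. -218.   24.] zmax 35.0 zt 23.3 720 mid [ 657.2 -216.3] ext [100. 101.]
tall [612.  19.  31.] zmax 59.9 zt 54.5 89 mid [612.1  20. ] ext [40. 36.]
low [463. 269.  14.] zmax 33.7 zt 27.7 182 mid [461.  269.4] ext [50. 50.]
bun [457. -81.  57.] zmax 61.9 zt 49.6 250 mid [458.2 -82.3] ext [58. 59.]
drum [ 458. -280.   38.] zmax 41.7 zt 33.6 219 mid [ 458.6 -279.2] ext [53. 54.]
spool [460.  85.  50.] zmax 59.1 zt 50.3 152 mid [462.6  86.5] ext [42. 42.]
black [503. 170.  59.] zmax 59.0 zt 49.9 148 mid [506.1 173.1] ext [43. 43.]
green [363. 127.  49.] zmax 57.4 zt 49.9 152 mid [363.1 130.4] ext [44. 45.]
orange [373.  28.  49.] zmax 56.8 zt 50.5 149 mid [373.6  30. ] ext [44. 42.]
bottle [595. 421. 111.] zmax 165.6 zt 157.4 75 mid [604.9 437. ] ext [26. 27.]
bowl [ 587. -492.   11.] zmax 55.2 zt 38.4 114 mid [ 588.1 -505.1] ext [75. 53.]
gouge [771.  16.  21.] zmax 32.8 zt 27.9 122 mid [769.2  16.3] ext [25. 74.]
[[ 0.947  0.32  -0.   ]
 [ 0.32  -0.947  0.001]
 [-0.    -0.001 -1.   ]]
```

View pics/crop.png

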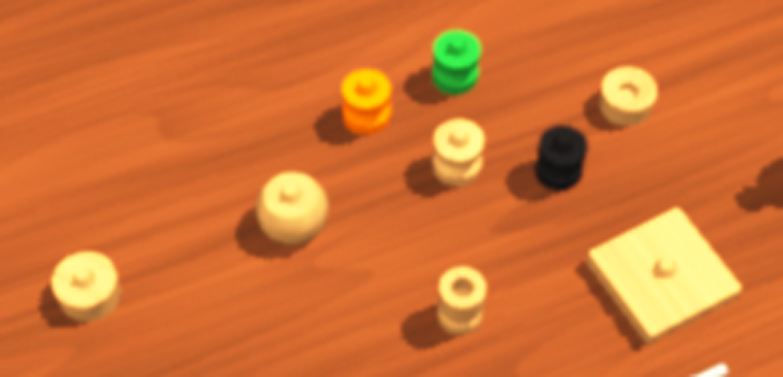

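The pale spool is at crop (458,150), scene (338,152). It's the only beech one, so it's the one meant. Now aligning the tool with the world axes and moving over the work for a wrist look.

{"op": "servo_tool", "data": {"targets": [[0,0,0,0.208],[0,0,0,0.208],[1,-1,0,0],[1,-1,0,0],[1,-1,0,0],[1,-1,0,0],[1,-1,0,0],[1,-1,0,0]], "claw": 1, "squeeze": 40}}

```text
t: 1.1
position: [320.7, -471.4, 303.6]
tcp_rot: [-3.141, 0.001, 0.001]
wrist_force: [0.1, -0.4, 0.5]
finger_gap: 1.001
grip_force: 0.0
```

{"op": "servo_tool", "data": {"targets": [[1,-1,0,0],[1,-1,0,0],[1,-1,0,0],[1,-1,0,0],[1,-1,0,0],[1,-1,0,0],[1,-1,0,0],[0,-1,0,0]]}}

```text
t: 2.1
position: [461.0, -310.9, 303.3]
tcp_rot: [-3.141, -0.001, 0.001]
wrist_force: [-0.4, 1.5, 0.6]
finger_gap: 1.004
grip_force: 0.0
```

```bash
cat > look.py <<'E'
from h import *
import sys
R0={'sq':(650,203),'rd':(656,-217),'tall':(612,20),'low':(461,269),'bun':(458,-82),'drum':(458,-279),'spool':(462,86)}
H={'sq':(24,36),'rd':(24,36),'tall':(40,64),'low':(18,40),'bun':(40,52),'drum':(20,34),'spool':(36,49)}
def look(tag,names,pos=R0,H=H):
    st=env.state();p,d=eyes.capture("wrist");cv2.imwrite(f"pics/w{tag}.png",p[:,:,::-1]);np.savez(f"w{tag}.npz",p=p,d=d)
    print('tcp',st['position'].round(1),'rot',np.degrees(Ro.from_rotvec(st['tcp_rot']).as_matrix()[1,0]).round(2),'F',st['wrist_force'].round(1),'t',round(st['t'],2),'gap',round(st['finger_gap'],2))
    W=cloud("wrist",d,st)
    for n in names:
        x,y=pos[n];m=(np.hypot(W[...,0]-x,W[...,1]-y)<42)&(W[...,2]>H[n][0])&(W[...,2]<H[n][1])&(d>0)
        P=W[m]
        if len(P)<8: print(n,'few',len(P));continue
        print(n,len(P),'circ',circ(P[:,0],P[:,1]),'mean',P.mean(0).round(1),'zmed',np.median(P[:,2]).round(1))
    return W,d,p
if __name__=="__main__": look(sys.argv[1],sys.argv[2].split(','))
E
python3 look.py 1 drum,bun,rd,spool,tall
```

```text
tcp [ 461.  -310.9  303.3] rot 0.04 F [-0.4  1.5  0.6] t 2.1 gap 1.0
drum 1713 circ [ 459.4 -281.2   28. ] mean [ 460.6 -281.5   27.1] zmed 26.9
bun 1812 circ [460.7 -83.3  28.7] mean [462.  -86.4  44.6] zmed 44.8
rd few 0
spool few 0
tall few 0
```

{"op": "servo_tool", "data": {"targets": [[-0.08,-0.8,1,0],[0,-0.68,1,0],[0,0,1,0],[0,0,1,0],[0,0,1,0],[0,0,1,0],[0,0,1,0],[0,0,1,0]]}}

```text
t: 3.15
position: [457.6, -283.5, 143.4]
tcp_rot: [3.141, -0.003, -0.001]
wrist_force: [-0.1, -0.3, -0.0]
finger_gap: 1.006
grip_force: 0.0
```

{"op": "servo_tool", "data": {"targets": [[0,0,1,0],[0,0,1,0],[0,0,1,0],[0,0,0.55,0],[0,0,0,0]]}}

```text
t: 3.78
position: [458.0, -283.0, 72.5]
tcp_rot: [-3.141, 0.002, 0.002]
wrist_force: [-0.6, 0.3, 0.8]
finger_gap: 0.997
grip_force: 0.0
```

{"op": "servo_tool", "data": {"targets": [[0,0,0,0],[0,0,0,0],[0,0,0,0],[0,0,0,0],[0,0,0,0],[0,0,0,0]], "claw": 0}}

```text
t: 4.53
position: [459.2, -283.1, 74.4]
tcp_rot: [3.141, -0.002, 0.002]
wrist_force: [-4.0, 1.7, 9.9]
finger_gap: 0.653
grip_force: 40.4
```

{"op": "servo_tool", "data": {"targets": [[0,0,-1,0],[0,0,-1,0],[0,0,-1,0],[0,-1,-1,0],[0,-1,-1,0],[1,-1,-1,0],[1,-1,-1,0],[1,-1,-1,0]]}}

```text
t: 5.52
position: [519.4, -182.2, 234.3]
tcp_rot: [3.141, -0.002, 0.001]
wrist_force: [0.4, 0.4, 0.1]
finger_gap: 0.648
grip_force: 42.4
```

{"op": "servo_tool", "data": {"targets": [[1,-1,0,0],[1,-1,0,0],[1,-1,0,0],[1,-1,0,0],[0,-1,0,0],[0,-1,0,0],[0,-1,0,0],[0,-1,0,0]]}}

```text
t: 6.52
position: [598.7, -21.8, 233.2]
tcp_rot: [3.141, -0.002, 0.0]
wrist_force: [-0.0, -0.4, -0.0]
finger_gap: 0.648
grip_force: 42.4
```

{"op": "servo_tool", "data": {"targets": [[0,-1,0,0],[0,-1,0,0],[0,-1,0,0],[0,-1,0,0],[0,-1,0,0],[0,0,0,0],[0,0,0,0]]}}

```text
t: 7.4
position: [599.2, 76.3, 232.8]
tcp_rot: [3.141, -0.003, -0.0]
wrist_force: [0.3, -0.4, -0.9]
finger_gap: 0.655
grip_force: 42.4
```

```bash
python3 look.py 2 sq,spool,tall,low
```

```text
tcp [599.2  76.3 232.8] rot -0.09 F [ 0.3 -0.4 -0.9] t 7.4 gap 0.66
sq 285 circ [652.6 203.5   8.5] mean [652.9 202.4  27.7] zmed 28.1
spool 259 circ [453.8  86.7  20.6] mean [448.   87.8  43.1] zmed 43.1
tall 1437 circ [612.9  19.3  20.1] mean [613.7  19.7  49.9] zmed 50.6
low 423 circ [472.6 275.9  23. ] mean [477.8 278.5  23.4] zmed 24.0
```

View pics/w2.png

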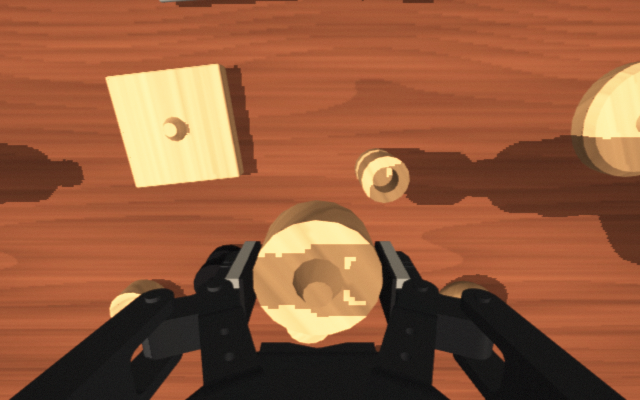

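The square foot's spigot is at (175,128), and the drum is held between the pads at (318,285). I'll measure the held drum's offset from the tool.

```bash
cat > held.py <<'E'
from h import *
import sys
def held(d,st,lo,hi):  # heights of the piece's top band relative to TCP z; prints centre offset (world axes)
    W=cloud("wrist",d,st)-st['position']
    m=(np.hypot(W[...,0],W[...,1])<36)&(W[...,2]>lo)&(W[...,2]<hi)&(d>0)
    P=W[m]; print('held',len(P),circ(P[:,0],P[:,1]),'z pct',np.percentile(P[:,2],[5,50,95]).round(1))
if __name__=="__main__": held(np.load(sys.argv[1])['d'],env.state(),float(sys.argv[2]),float(sys.argv[3]))
E
python3 held.py w2.npz -55 -35;python3 held.py w2.npz -40 -32
```

```text
held 13847 [ 6.8  0.  34.6] z pct [-49.7 -47.5 -37.8]
held 1921 [ 8.6  0.  34.4] z pct [-39.5 -37.3 -32.2]
```

Run:
```python
from h import *
d=np.load("w2.npz")['d'];st=env.state();W=cloud("wrist",d,st)-st['position']
for yy in (0,12,-12):
    m=(abs(W[...,1]-yy)<4)&(W[...,2]>-51)&(W[...,2]<-44)&(abs(W[...,0])<45);P=W[m];print(yy,P[:,0].min(),P[:,0].max())
m=(np.hypot(W[...,0],W[...,1])<20)&(W[...,2]>-42)&(W[...,2]<-34);P=W[m];print('spigot',circ(P[:,0],P[:,1]),P.mean(0))
```

```text
0 -27.147715950336533 28.816444879105006
12 -25.69115175709817 27.07566056294138
-12 -26.0307725162794 27.83850091553984
spigot [ 1.4 -0.3  8.2] [  2.60123339  -0.20768426 -38.65018928]
```

{"op": "servo_tool", "data": {"targets": [[0.45,-1,0,0],[0.45,-1,0,0],[0.45,-1,0.5,0],[0.45,-1,1,0],[0.45,-1,1,0],[0.38,-1,1,0],[0,-0.35,1,0],[0,0,1,0]]}}

```text
t: 8.45
position: [651.3, 204.9, 121.2]
tcp_rot: [3.142, 0.001, -0.001]
wrist_force: [-1.0, 0.4, 0.1]
finger_gap: 0.65
grip_force: 42.4
```

{"op": "servo_tool", "data": {"targets": [[0,0,0.6,0],[0,0,0,0],[0,0,0,0]]}}

```text
t: 8.82
position: [652.3, 203.7, 111.8]
tcp_rot: [-3.141, 0.003, -0.002]
wrist_force: [-0.8, 1.0, -0.5]
finger_gap: 0.648
grip_force: 42.4
```

{"op": "servo_tool", "data": {"targets": [[0,0,0.25,0],[0,0,0.25,0],[0,0,0.15,0],[0,0,0.1,0],[0,0,0,0]]}}

```text
t: 9.45
position: [651.7, 204.0, 95.7]
tcp_rot: [3.141, -0.001, -0.0]
wrist_force: [-0.4, 0.4, -0.9]
finger_gap: 0.65
grip_force: 42.4
```

{"op": "servo_tool", "data": {"targets": [[0,0,0.08,0],[0,0,0.05,0],[0,0,0,0]]}}

```text
t: 9.82
position: [652.0, 204.2, 94.5]
tcp_rot: [3.141, -0.002, 0.001]
wrist_force: [-5.0, -2.2, 9.0]
finger_gap: 0.655
grip_force: 43.3
```

{"op": "servo_tool", "data": {"targets": [[0,0,0,0],[0,0,0,0],[0,0,0,0],[0,0,-1,0],[0,0,-1,0],[0,0,-1,0],[0,0,-1,0],[0,0,-1,0]], "claw": 1}}

```text
t: 10.82
position: [651.8, 204.0, 195.0]
tcp_rot: [-3.142, 0.002, -0.001]
wrist_force: [0.6, 0.6, 0.6]
finger_gap: 0.999
grip_force: 0.0
```

{"op": "servo_tool", "data": {"targets": [[-1,1,-1,0],[-1,1,-1,0],[-1,1,-1,0],[-1,1,0,0],[-1,1,0,0],[-1,0.8,0,0],[-1,0,0,0],[-1,0,0,0]]}}

```text
t: 11.82
position: [491.0, 88.1, 254.1]
tcp_rot: [3.141, -0.002, 0.001]
wrist_force: [-0.5, 0.3, 0.7]
finger_gap: 1.006
grip_force: 0.0
```

{"op": "servo_tool", "data": {"targets": [[-1,0,0,0],[-0.5,0,0,0],[0,0,0,0],[0,0,0,0]]}}

```text
t: 12.32
position: [462.3, 88.2, 253.6]
tcp_rot: [-3.142, 0.002, -0.001]
wrist_force: [-0.2, 0.6, -0.1]
finger_gap: 0.995
grip_force: 0.0
```

```bash
cat > l3.py <<'E'
from look import *
W,d,p=look('3',['spool','tall','low','bun'])
m=(np.hypot(W[...,0]-652,W[...,1]-204)<36)&(W[...,2]>38)&(d>0);P=W[m];print(len(P))
if len(P): print(circ(P[:,0],P[:,1]),P[:,2].min(),np.median(P[:,2]),P[:,2].max()); Q=P[P[:,2]>52]; print('spig',circ(Q[:,0],Q[:,1]))
E
python3 l3.py
```

```text
tcp [462.3  88.2 253.6] rot -0.06 F [-0.2  0.6 -0.1] t 12.32 gap 1.0
spool 1631 circ [463.6  85.2  23. ] mean [464.9  85.1  43.2] zmed 43.0
tall 1041 circ [612.3  19.5  20. ] mean [603.   20.8  49.6] zmed 50.5
low 1928 circ [462.  268.7  26.5] mean [463.  268.9  23.1] zmed 23.3
bun 2416 circ [460.9 -81.3  28.8] mean [462.3 -79.   44.5] zmed 44.7
0
```

{"op": "servo_tool", "data": {"targets": [[0.06,0.13,1,0],[0,0,1,0],[0,0,1,0],[0,0,1,0],[0,0,1,0],[0,0,1,0],[0,0,1,0],[0,0,1,0]]}}

```text
t: 13.38
position: [463.3, 85.7, 92.5]
tcp_rot: [-3.141, 0.002, 0.0]
wrist_force: [-0.7, 0.4, 0.2]
finger_gap: 0.999
grip_force: 0.0
```

{"op": "servo_tool", "data": {"targets": [[0,0,0.83,0],[0,0,0,0],[0,0,0,0]]}}

```text
t: 13.75
position: [463.3, 85.8, 77.2]
tcp_rot: [-3.141, 0.001, -0.001]
wrist_force: [0.6, 0.2, 0.1]
finger_gap: 1.003
grip_force: 0.0
```

{"op": "servo_tool", "data": {"targets": [[0,0,0,0],[0,0,0,0],[0,0,0,0],[0,0,0,0],[0,0,0,0],[0,0,0,0]], "claw": 0}}

```text
t: 14.5
position: [463.2, 85.6, 77.4]
tcp_rot: [3.141, -0.002, 0.001]
wrist_force: [-2.0, -1.0, 6.9]
finger_gap: 0.53
grip_force: 40.1
```

{"op": "servo_tool", "data": {"targets": [[0,0,-1,0],[0,0,-1,0],[0,0,-1,0],[0,0,-1,0],[0,0,-1,0],[1,-0.5,-1,0],[1,-0.5,-1,0],[1,-0.5,-1,0]]}}

```text
t: 15.5
position: [523.4, 115.8, 237.5]
tcp_rot: [3.141, -0.002, 0.0]
wrist_force: [-0.5, 0.6, -0.1]
finger_gap: 0.529
grip_force: 41.0
```

{"op": "servo_tool", "data": {"targets": [[1,0,-1,0],[1,0,-1,0],[1,0,0,0],[1,0,0,0],[0,0,0,0],[0,0,0,0]]}}

```text
t: 16.25
position: [602.3, 115.7, 276.6]
tcp_rot: [3.142, -0.001, -0.001]
wrist_force: [0.7, 0.4, -1.3]
finger_gap: 0.528
grip_force: 41.0
```

```bash
cat > l4.py <<'E'
import sys
from look import *
tag,x0,y0,zlo,zhi,w,hlo,hhi=sys.argv[1],*map(float,sys.argv[2:9])
W,d,p=look(tag,['sq']);st=env.state()
m=(np.hypot(W[...,0]-x0,W[...,1]-y0)<w)&(W[...,2]>zlo)&(W[...,2]<zhi)&(d>0);P=W[m]
if len(P): print('target',len(P),circ(P[:,0],P[:,1]),np.percentile(P[:,2],[2,50,98]).round(1))
V=W-st['position']
for yy in (0,8,-8):
    m=(abs(V[...,1]-yy)<3)&(V[...,2]>hlo)&(V[...,2]<hhi)&(abs(V[...,0])<45);P=V[m]
    if len(P): print('held',yy,P[:,0].min().round(1),P[:,0].max().round(1),np.median(P[:,2]).round(1))
E
python3 l4.py 4 652 204 51 62 20 -37 -27
```

```text
tcp [602.3 115.7 276.6] rot -0.03 F [ 0.7  0.4 -1.3] t 16.25 gap 0.53
sq 110 circ [655.7 195.6  26.3] mean [659.5 181.3  30. ] zmed 29.9
target 282 [652.7 203.5   9.2] [51.2 55.9 57.9]
held 0 -22.6 23.7 -34.5
held 8 -21.4 22.7 -34.6
held -8 -20.8 23.1 -34.5
```

{"op": "servo_tool", "data": {"targets": [[0.6,-1,0,0],[0.6,-1,0,0],[0.6,-1,1,0],[0.6,-1,1,0],[0.1,-0.4,1,0],[0,0,1,0],[0,0,1,0],[0,0,1,0]]}}

```text
t: 17.3
position: [653.0, 202.4, 155.6]
tcp_rot: [3.141, -0.003, 0.0]
wrist_force: [0.4, 0.1, 0.3]
finger_gap: 0.527
grip_force: 41.1
```

{"op": "servo_tool", "data": {"targets": [[0,0,0.65,0],[0,0,0,0],[0,0,0,0],[0,0,0.2,0],[0,0,0.2,0],[0,0,0.2,0],[0,0,0.1,0],[0,0,0,0]]}}

```text
t: 18.3
position: [652.9, 203.4, 129.4]
tcp_rot: [3.141, -0.001, -0.001]
wrist_force: [-0.2, -0.5, 0.1]
finger_gap: 0.531
grip_force: 41.1
```

{"op": "servo_tool", "data": {"targets": [[0,0,0.1,0],[0,0,0.08,0],[0,0,0,0]]}}

```text
t: 18.68
position: [652.9, 203.4, 125.9]
tcp_rot: [3.141, -0.001, -0.0]
wrist_force: [0.7, -0.2, 0.3]
finger_gap: 0.53
grip_force: 41.1
```

{"op": "servo_tool", "data": {"targets": [[0,0,0.06,0],[0,0,0.05,0],[0,0,0,0]]}}

```text
t: 19.05
position: [653.2, 203.5, 125.5]
tcp_rot: [3.141, -0.002, 0.001]
wrist_force: [-5.0, -2.6, 10.5]
finger_gap: 0.526
grip_force: 42.1
```

{"op": "servo_tool", "data": {"targets": [[0,0,0,0],[0,0,0,0],[0,0,0,0],[0,0,-1,0],[0,0,-1,0],[0,0,-1,0],[0,0,-1,0],[0,1,-1,0]], "claw": 1}}

```text
t: 20.05
position: [652.5, 184.6, 225.6]
tcp_rot: [-3.141, -0.003, -0.0]
wrist_force: [1.6, -0.5, 0.8]
finger_gap: 1.0
grip_force: 0.0
```

{"op": "servo_tool", "data": {"targets": [[-1,1,-1,0],[-1,1,0,0],[0,1,0,0],[0,1,0,0],[0,1,0,0],[0,1,0,0],[0,1,0,0],[0,1,0,0]]}}

```text
t: 21.05
position: [612.9, 22.2, 243.8]
tcp_rot: [3.142, -0.001, -0.0]
wrist_force: [0.6, -0.6, 0.4]
finger_gap: 0.999
grip_force: 0.0
```

{"op": "servo_tool", "data": {"targets": [[0,0.2,0,0],[0,0,0,0],[0,0,0,0]]}}

```text
t: 21.42
position: [612.8, 20.5, 244.0]
tcp_rot: [-3.141, -0.001, -0.0]
wrist_force: [-0.2, -0.4, 0.7]
finger_gap: 1.003
grip_force: 0.0
```

```bash
sed -i "s/\['sq'\]/['sq','tall','rd','bun']/" l4.py; python3 l4.py 5 652 204 80 110 30 -37 -27
```

```text
tcp [612.8  20.5 244. ] rot 0.03 F [-0.2 -0.4  0.7] t 21.43 gap 1.0
sq 423 circ [653.4 199.7  27.4] mean [657.5 181.9  30. ] zmed 30.0
tall 1232 circ [612.9  19.1  20.2] mean [613.8  19.3  50.1] zmed 50.8
rd 268 circ [ 659.  -217.8    8.2] mean [ 658.9 -216.8   27.6] zmed 28.0
bun 1013 circ [461.7 -77.1  27.6] mean [466.1 -70.6  44.8] zmed 44.9
target 3753 [653.7 203.   23.7] [ 81.5  91.1 101.4]
```

{"op": "servo_tool", "data": {"targets": [[0,0.06,1,0],[0,0,1,0],[0,0,1,0],[0,0,1,0],[0,0,1,0],[0,0,1,0],[0,0,1,0],[0,0,1,0]]}}

```text
t: 22.48
position: [612.8, 18.3, 82.6]
tcp_rot: [3.142, -0.001, 0.0]
wrist_force: [0.3, -0.0, 0.0]
finger_gap: 0.998
grip_force: 0.0
```

{"op": "servo_tool", "data": {"targets": [[0,0,0,0],[0,0,0,0]]}}

```text
t: 22.72
position: [613.2, 18.4, 84.4]
tcp_rot: [-3.142, 0.001, -0.001]
wrist_force: [0.2, -0.3, 0.6]
finger_gap: 1.0
grip_force: 0.0
```

{"op": "servo_tool", "data": {"targets": [[0,0,0,0],[0,0,0,0],[0,0,0,0],[0,0,0,0],[0,0,0,0],[0,0,0,0],[0,0,0,0]], "claw": 0}}

```text
t: 23.6
position: [613.1, 18.3, 84.5]
tcp_rot: [3.141, -0.001, 0.001]
wrist_force: [-1.3, -0.0, 5.5]
finger_gap: 0.457
grip_force: 40.1
```

{"op": "servo_tool", "data": {"targets": [[0,0,-1,0],[0,0,-1,0],[0,0,-1,0],[0,0,-1,0],[0,0,-1,0],[0,0,-1,0],[0,0,-1,0],[0,0,-1,0]]}}

```text
t: 24.6
position: [612.8, 18.3, 245.2]
tcp_rot: [3.142, -0.001, 0.0]
wrist_force: [0.2, -0.5, -0.7]
finger_gap: 0.457
grip_force: 40.3
```

{"op": "servo_tool", "data": {"targets": [[0,-1,-1,0],[0,-1,-1,0],[0,-1,-1,0],[0,-1,-1,0],[0,0,0,0],[0,0,0,0]]}}

```text
t: 25.35
position: [612.8, 97.1, 323.1]
tcp_rot: [3.141, -0.003, -0.002]
wrist_force: [-0.1, -0.9, -0.4]
finger_gap: 0.461
grip_force: 40.3
```

```bash
python3 l4.py 6 652 204 95 110 20 -35 -20
```

```text
tcp [612.8  97.1 323.1] rot -0.1 F [-0.1 -0.9 -0.4] t 25.35 gap 0.46
sq 102 circ [654.5 195.5  26.4] mean [659.6 181.9  30.1] zmed 30.2
tall few 0
rd 168 circ [ 658.1 -217.1    9. ] mean [ 658.8 -216.7   27.4] zmed 27.8
bun 668 circ [463.7 -82.1  27.9] mean [473.7 -82.7  44.2] zmed 44.6
target 266 [653.3 202.9   9. ] [ 95.1 100.  102.2]
held 0 -20.3 20.4 -33.4
held 8 -19.3 19.3 -33.5
held -8 -19.1 19.2 -33.4
```

{"op": "servo_tool", "data": {"targets": [[0.5,-1,0,0],[0.5,-1,0,0],[0.5,-1,1,0],[0.5,-1,1,0],[0,-1,1,0],[0,-0.3,1,0],[0,0,1,0],[0,0,1,0]]}}

```text
t: 26.4
position: [653.1, 203.0, 202.7]
tcp_rot: [3.141, -0.003, 0.0]
wrist_force: [0.4, 0.0, -0.3]
finger_gap: 0.458
grip_force: 40.3
```

{"op": "servo_tool", "data": {"targets": [[0,0,0.6,0],[0,0,0,0],[0,0,0,0],[0,0,0.2,0],[0,0,0.2,0],[0,0,0.2,0],[0,0,0,0]]}}

```text
t: 27.28
position: [652.8, 204.2, 179.4]
tcp_rot: [3.141, -0.001, -0.001]
wrist_force: [-1.0, -0.8, 0.4]
finger_gap: 0.458
grip_force: 40.3
```

{"op": "servo_tool", "data": {"targets": [[0,0,0.08,0],[0,0,0,0]]}}

```text
t: 27.52
position: [653.0, 204.2, 178.2]
tcp_rot: [3.141, -0.001, -0.0]
wrist_force: [0.4, 0.3, 0.2]
finger_gap: 0.457
grip_force: 40.3
```

{"op": "servo_tool", "data": {"targets": [[0,0,0.07,0],[0,0,0.05,0],[0,0,0,0]]}}

```text
t: 27.9
position: [653.2, 204.3, 176.6]
tcp_rot: [-3.142, 0.002, -0.001]
wrist_force: [-2.3, 0.2, 5.2]
finger_gap: 0.463
grip_force: 40.5
```

{"op": "servo_tool", "data": {"targets": [[0,0,0,0],[0,0,0,0],[0,0,0,0],[0,0,-1,0],[0,0,-1,0],[0,0,-1,0],[0,0,-1,0],[0,0,-1,0]], "claw": 1}}

```text
t: 28.9
position: [653.0, 204.3, 277.6]
tcp_rot: [-3.142, 0.001, -0.001]
wrist_force: [0.4, 0.6, -0.2]
finger_gap: 0.997
grip_force: 0.0
```

{"op": "servo_tool", "data": {"targets": [[-1,1,0,0],[-1,1,0,0],[-1,1,0,0],[-1,1,0,0],[-1,1,0,0],[-1,1,0,0],[-1,1,0,0],[-1,1,0,0]]}}

```text
t: 29.9
position: [492.2, 43.9, 276.7]
tcp_rot: [3.141, -0.001, 0.001]
wrist_force: [-0.6, 0.0, 0.4]
finger_gap: 0.997
grip_force: 0.0
```

{"op": "servo_tool", "data": {"targets": [[-1,1,0,0],[-0.6,1,0,0],[0,1,0,0],[0,1,0,0],[0,1,0,0],[0,1,0,0],[0,0.3,0,0],[0,0,0,0]]}}

```text
t: 30.9
position: [460.8, -81.3, 276.2]
tcp_rot: [-3.142, 0.002, -0.0]
wrist_force: [0.4, 0.8, -0.3]
finger_gap: 0.997
grip_force: 0.0
```

```bash
python3 l4.py 7 652 204 130 150 30 -35 -20
```

```text
tcp [460.8 -81.3 276.2] rot -0.06 F [ 0.4  0.8 -0.3] t 30.9 gap 1.0
sq 35 circ [625.5 200.9   6.7] mean [625.2 200.2  27.1] zmed 27.0
tall few 0
rd few 0
bun 2109 circ [460.6 -82.3  28.6] mean [462.2 -82.4  44.5] zmed 44.7
```

{"op": "servo_tool", "data": {"targets": [[0,0.05,1,0],[0,0,1,0],[0,0,1,0],[0,0,1,0],[0,0,1,0],[0,0,1,0],[0,0,1,0],[0,0,1,0]], "squeeze": 50}}

```text
t: 31.95
position: [460.9, -81.5, 115.5]
tcp_rot: [-3.141, -0.001, -0.001]
wrist_force: [-0.4, 0.3, -1.0]
finger_gap: 0.998
grip_force: 0.0
```

{"op": "servo_tool", "data": {"targets": [[0,0,1,0],[0,0,1,0],[0,0,0.05,0],[0,0,0,0]]}}

```text
t: 32.45
position: [461.2, -82.1, 75.6]
tcp_rot: [-3.142, 0.0, -0.001]
wrist_force: [0.6, 0.3, 0.3]
finger_gap: 1.002
grip_force: 0.0
```

{"op": "servo_tool", "data": {"targets": [[0,0,0,0],[0,0,0,0],[0,0,0,0],[0,0,0,0],[0,0,0,0],[0,0,0,0]], "claw": 0}}

```text
t: 33.2
position: [461.3, -82.5, 76.1]
tcp_rot: [3.141, -0.002, 0.002]
wrist_force: [-3.5, 1.6, 8.5]
finger_gap: 0.748
grip_force: 53.6
```

{"op": "servo_tool", "data": {"targets": [[0,0,-1,0],[0,0,-1,0],[0,0,-1,0],[0,0,-1,0],[0,0,-1,0],[1,0,-1,0],[1,0,-1,0],[1,0,-1,0]]}}

```text
t: 34.2
position: [521.2, -82.6, 236.1]
tcp_rot: [3.141, -0.002, 0.001]
wrist_force: [0.2, -0.1, -1.1]
finger_gap: 0.743
grip_force: 56.2
```

{"op": "servo_tool", "data": {"targets": [[1,0,0,0],[1,0,0,0],[1,0,0,0],[1,0,0,0],[0,0,0,0],[0,0,0,0]]}}

```text
t: 34.95
position: [600.1, -82.7, 235.0]
tcp_rot: [3.141, -0.002, -0.001]
wrist_force: [0.0, -0.9, -0.2]
finger_gap: 0.745
grip_force: 56.3
```

```bash
python3 l4.py 8 658 -217 24 36 40 -34 -20
```

```text
tcp [600.1 -82.7 235. ] rot -0.06 F [ 0.  -0.9 -0.2] t 34.95 gap 0.74
sq 723 circ [651.2 194.1  26.1] mean [651.9 180.3  29.9] zmed 29.9
tall few 0
rd 274 circ [ 658.8 -218.7    8.5] mean [ 658.8 -217.4   27.7] zmed 28.1
bun few 0
target 274 [ 658.8 -218.7    8.5] [24.3 28.1 30. ]
held 0 -19.5 26.6 -29.9
held 8 -18.2 25.4 -31.2
held -8 -18.3 25.0 -31.2
```

View pics/w8.png

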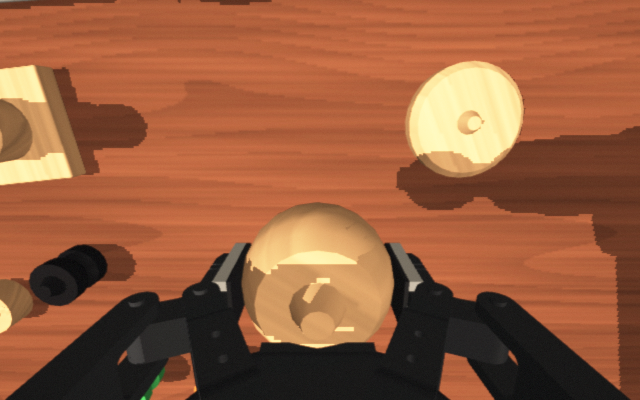

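The bun is held at (318,275) and the round foot's spigot is at (472,123). Checking the bun's held centre from its spigot tip.

Run:
```python
from h import *
d=np.load("w8.npz")['d'];st=env.state();W=cloud("wrist",d,st)-st['position']
for lo,hi,r in((-25,-15,20),(-22,-15,20),(-36,-29,30),(-55,-47,45)):
    m=(abs(W[...,0])<r)&(abs(W[...,1])<min(r,25))&(W[...,2]>lo)&(W[...,2]<hi);P=W[m]
    if len(P): print(lo,len(P),P.min(0).round(1),P.max(0).round(1),np.median(P,0).round(1))
```

```text
-25 1272 [ -7.2  -8.3 -25. ] [  8.3   7.5 -19.8] [  1.4  -0.4 -21.7]
-22 775 [ -6.7  -6.3 -22. ] [  6.3   5.9 -19.8] [ -0.   -0.  -21.3]
-36 10239 [-19.5 -25.  -36. ] [ 28.  25. -29.] [  8.7  -0.  -31.5]
-55 813 [ 19.7 -24.9 -55. ] [ 32.4  25.  -47. ] [ 29.5  -0.  -49.9]
```

{"op": "servo_tool", "data": {"targets": [[0.5,1,0,0],[0.5,1,0,0],[0.5,1,0.5,0],[0.5,1,1,0],[0.5,1,1,0],[0.42,1,1,0],[0,0.77,1,0],[0,0,1,0]]}}

```text
t: 36.0
position: [658.3, -220.3, 123.3]
tcp_rot: [3.141, -0.005, -0.001]
wrist_force: [-0.9, 0.0, -1.1]
finger_gap: 0.749
grip_force: 56.3
```

{"op": "servo_tool", "data": {"targets": [[0,0,0.67,0],[0,0,0,0],[0,0,0,0],[0,0,0.25,0],[0,0,0.25,0],[0,0,0.15,0],[0,0,0,0]]}}

```text
t: 36.88
position: [658.8, -218.2, 98.1]
tcp_rot: [-3.141, 0.002, 0.001]
wrist_force: [-0.2, 0.1, -0.8]
finger_gap: 0.749
grip_force: 56.3
```

{"op": "servo_tool", "data": {"targets": [[0,0,0.08,0],[0,0,0,0]]}}

```text
t: 37.12
position: [659.0, -218.2, 96.9]
tcp_rot: [3.142, -0.002, 0.0]
wrist_force: [-0.3, -0.0, -0.7]
finger_gap: 0.749
grip_force: 56.3
```

{"op": "servo_tool", "data": {"targets": [[0,0,0.07,0],[0,0,0.05,0],[0,0,0,0]]}}

```text
t: 37.5
position: [659.2, -218.2, 96.2]
tcp_rot: [3.141, -0.002, 0.001]
wrist_force: [-6.9, 1.0, 11.8]
finger_gap: 0.748
grip_force: 57.6
```

{"op": "servo_tool", "data": {"targets": [[0,0,0,0],[0,0,0,0],[0,0,0,0],[0,0,-1,0],[0,0,-1,0],[0,0,-1,0],[0,0,-1,0],[0,0,-1,0]], "claw": 1}}

```text
t: 38.5
position: [659.0, -218.2, 196.2]
tcp_rot: [3.141, -0.001, 0.001]
wrist_force: [0.1, -0.2, -0.8]
finger_gap: 1.001
grip_force: 0.0
```

{"op": "servo_tool", "data": {"targets": [[-1,-1,-1,0],[-1,-1,-1,0],[-1,-1,-1,0],[-1,-1,0,0],[-1,-1,0,0],[-1,-1,0,0],[-1,-1,0,0],[-1,-1,0,0]]}}

```text
t: 39.5
position: [498.5, -57.3, 255.3]
tcp_rot: [3.141, -0.001, 0.001]
wrist_force: [0.3, -0.4, -0.6]
finger_gap: 1.0
grip_force: 0.0
```

{"op": "servo_tool", "data": {"targets": [[-1,-1,0,0],[-0.8,-1,0,0],[0,-1,0,0],[0,-1,0,0],[0,-1,0,0],[0,-1,0,0],[0,-1,0,0],[0,-1,0,0]]}}

```text
t: 40.5
position: [463.2, 102.8, 255.3]
tcp_rot: [3.141, -0.001, 0.001]
wrist_force: [0.9, -0.3, -0.4]
finger_gap: 0.998
grip_force: 0.0
```

{"op": "servo_tool", "data": {"targets": [[0,-1,0,0],[0,-1,0,0],[0,-1,0,0],[0,-1,0,0],[0,-1,0,0],[0,-1,0,0],[0,-1,0,0],[0,-1,0,0]]}}

```text
t: 41.5
position: [463.4, 262.7, 255.3]
tcp_rot: [3.141, -0.002, 0.001]
wrist_force: [-0.6, -1.5, -0.0]
finger_gap: 0.999
grip_force: 0.0
```

{"op": "servo_tool", "data": {"targets": [[0,-0.35,0,0],[0,0,0,0],[0,0,0,0]]}}

```text
t: 41.88
position: [463.7, 268.2, 254.6]
tcp_rot: [3.141, -0.003, 0.0]
wrist_force: [-1.0, -0.6, -0.9]
finger_gap: 0.996
grip_force: 0.0
```

```bash
python3 look.py 9 low
```

```text
tcp [463.7 268.2 254.6] rot -0.11 F [-1.  -0.6 -0.9] t 41.88 gap 1.0
low 1742 circ [462.2 269.   26.2] mean [462.7 269.1  23.1] zmed 23.3
```

{"op": "servo_tool", "data": {"targets": [[-0.06,-0.02,1,0],[0,0,1,0],[0,0,1,0],[0,0,1,0],[0,0,1,0],[0,0,1,0],[0,0,1,0],[0,0,1,0]]}}

```text
t: 42.92
position: [462.2, 269.4, 93.1]
tcp_rot: [3.141, -0.001, -0.0]
wrist_force: [0.2, -0.1, -0.0]
finger_gap: 1.0
grip_force: 0.0
```

{"op": "servo_tool", "data": {"targets": [[0,0,1,0],[0,0,0,0],[0,0,0,0]]}}

```text
t: 43.3
position: [462.5, 269.7, 74.9]
tcp_rot: [-3.141, 0.001, -0.001]
wrist_force: [0.7, -0.3, 0.5]
finger_gap: 1.001
grip_force: 0.0
```

{"op": "servo_tool", "data": {"targets": [[0,0,0,0],[0,0,0,0],[0,0,0,0],[0,0,0,0],[0,0,0,0],[0,0,0,0]], "claw": 0, "squeeze": 40}}

```text
t: 44.05
position: [462.7, 269.6, 75.7]
tcp_rot: [3.141, -0.002, 0.002]
wrist_force: [-3.2, -2.2, 10.9]
finger_gap: 0.615
grip_force: 39.6
```

{"op": "servo_tool", "data": {"targets": [[0,0,-1,0],[0,0,-1,0],[0,0,-1,0],[0,0,-1,0],[0,0,-1,0],[0,0,-1,0],[0,1,-1,0],[0,1,-1,0]]}}

```text
t: 45.05
position: [462.0, 229.1, 235.7]
tcp_rot: [-3.141, 0.0, 0.0]
wrist_force: [0.2, 0.1, -0.6]
finger_gap: 0.611
grip_force: 41.8
```

{"op": "servo_tool", "data": {"targets": [[0,1,-1,0],[0,1,-1,0],[0,1,0,0],[0,1,0,0],[0,1,0,0],[0,1,0,0],[0,1,0,0],[0,1,0,0]]}}

```text
t: 46.05
position: [461.9, 68.9, 275.2]
tcp_rot: [-3.142, 0.001, -0.0]
wrist_force: [-0.3, 0.5, -0.8]
finger_gap: 0.607
grip_force: 41.8
```

{"op": "servo_tool", "data": {"targets": [[1,1,0,0],[1,1,0,0],[1,1,0,0],[1,1,0,0],[1,1,0,0],[1,1,0,0],[1,1,0,0],[0,0.7,0,0]]}}

```text
t: 47.05
position: [602.3, -85.5, 274.6]
tcp_rot: [-3.141, 0.002, 0.001]
wrist_force: [0.2, -0.2, 0.5]
finger_gap: 0.617
grip_force: 41.8
```

{"op": "servo_tool", "data": {"targets": [[0,0,0,0],[0,0,0,0]]}}

```text
t: 47.3
position: [601.4, -83.7, 274.9]
tcp_rot: [-3.141, -0.0, -0.0]
wrist_force: [0.6, -0.4, -0.6]
finger_gap: 0.617
grip_force: 41.8
```

```bash
python3 l4.py 10 658 -217 69 80 25 -52 -42
```

```text
tcp [601.4 -83.7 274.9] rot 0.0 F [ 0.6 -0.4 -0.6] t 47.3 gap 0.62
sq 552 circ [652.5 199.1  27.3] mean [654.7 181.6  30.1] zmed 30.3
tall few 0
rd 27 circ [ 660.2 -194.7   21.4] mean [ 660.3 -188.7   33.6] zmed 33.8
bun few 0
target 322 [ 658.4 -217.1    8.9] [69.1 73.9 76. ]
held 0 -26.5 25.9 -51.1
held 8 -25.8 25.1 -51.1
held -8 -25.4 25.0 -51.1
```

{"op": "servo_tool", "data": {"targets": [[0.5,1,0,0],[0.5,1,0,0],[0.5,1,0.5,0],[0.5,1,1,0],[0.5,1,1,0],[0.34,1,1,0],[0,0.65,1,0],[0,0,1,0]]}}

```text
t: 48.35
position: [658.1, -219.2, 162.9]
tcp_rot: [3.141, -0.004, -0.001]
wrist_force: [-0.1, -0.4, -0.0]
finger_gap: 0.61
grip_force: 41.8
```

{"op": "servo_tool", "data": {"targets": [[0,0,0.35,0],[0,0,0,0],[0,0,0,0],[0,0,0,0]]}}

```text
t: 48.85
position: [659.0, -217.6, 158.5]
tcp_rot: [3.141, -0.001, 0.002]
wrist_force: [0.2, -1.1, -0.5]
finger_gap: 0.609
grip_force: 41.8
```

{"op": "servo_tool", "data": {"targets": [[0,0,0.25,0],[0,0,0.25,0],[0,0,0.15,0],[0,0,0,0],[0,0,0,0]]}}

```text
t: 49.48
position: [658.7, -217.8, 144.6]
tcp_rot: [3.142, -0.001, 0.0]
wrist_force: [0.3, 0.3, -0.5]
finger_gap: 0.61
grip_force: 41.8
```

{"op": "servo_tool", "data": {"targets": [[0,0,0.1,0],[0,0,0,0]]}}

```text
t: 49.72
position: [658.5, -217.8, 142.4]
tcp_rot: [3.142, -0.001, -0.0]
wrist_force: [0.1, 0.4, -0.5]
finger_gap: 0.609
grip_force: 41.8
```

{"op": "servo_tool", "data": {"targets": [[0,0,0.07,0],[0,0,0,0]]}}

```text
t: 49.98
position: [658.8, -217.8, 142.0]
tcp_rot: [3.141, -0.001, 0.001]
wrist_force: [-2.3, 0.3, 6.8]
finger_gap: 0.612
grip_force: 42.4
```

Seated. Releasing, lifting clear and checking both stacks.

{"op": "servo_tool", "data": {"targets": [[0,0,0,0],[0,0,0,0],[0,0,0,0],[0,0,-1,0],[0,0,-1,0],[0,0,-1,0],[0,0,-1,0],[0,0,-1,0]], "claw": 1}}

```text
t: 50.98
position: [658.6, -217.8, 242.8]
tcp_rot: [3.141, -0.001, 0.001]
wrist_force: [0.5, 0.5, 0.1]
finger_gap: 1.001
grip_force: 0.0
```

{"op": "servo_tool", "data": {"targets": [[-1,-1,-1,0],[-1,-1,-1,0],[-1,-1,-1,0],[-1,-1,0,0],[-1,-1,0,0],[-1,-1,0,0],[-1,-1,0,0],[-1,-1,0,0]]}}

```text
t: 51.98
position: [498.1, -56.8, 301.9]
tcp_rot: [3.141, -0.001, 0.001]
wrist_force: [0.0, 0.2, 0.0]
finger_gap: 1.001
grip_force: 0.0
```

{"op": "servo_tool", "data": {"targets": [[0,-1,0,0],[0,-1,0,0],[0,0,0,0],[0,0,0,0]]}}

```text
t: 52.48
position: [498.8, -18.4, 301.4]
tcp_rot: [3.141, -0.002, 0.0]
wrist_force: [0.2, -1.5, -0.3]
finger_gap: 1.002
grip_force: 0.0
```

Run:
```python
from look import *
W,d,p=look('11',[])
for n,x,y,lo in(('tall',653,203,125),('low',658.7,-217.7,80)):
    m=(np.hypot(W[...,0]-x,W[...,1]-y)<40)&(W[...,2]>lo)&(d>0);P=W[m]
    if len(P): print(n,len(P),circ(P[:,0],P[:,1]),np.percentile(P[:,2],[50,90,98]).round(1))
p,d=eyes.capture("scene");q=p[80:330,60:500,::-1];cv2.imwrite("pics/final.png",cv2.resize(q,None,fx=1.8,fy=1.8,interpolation=cv2.INTER_CUBIC))
```

```text
tcp [498.8 -18.4 301.4] rot -0.08 F [ 0.2 -1.5 -0.3] t 52.48 gap 1.0
tall 286 [637.8 195.3  10.4] [130.  135.2 137.1]
low 1534 [ 651.4 -217.    26. ] [88.3 91.  91.7]
```

View pics/final.png

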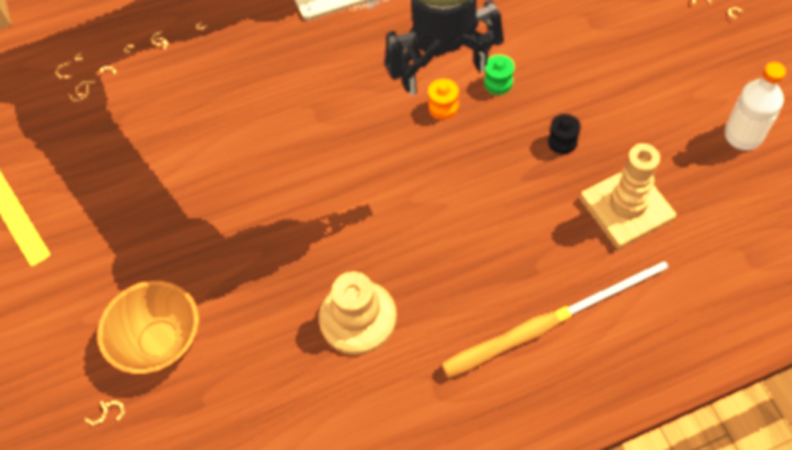

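View pics/w11.png

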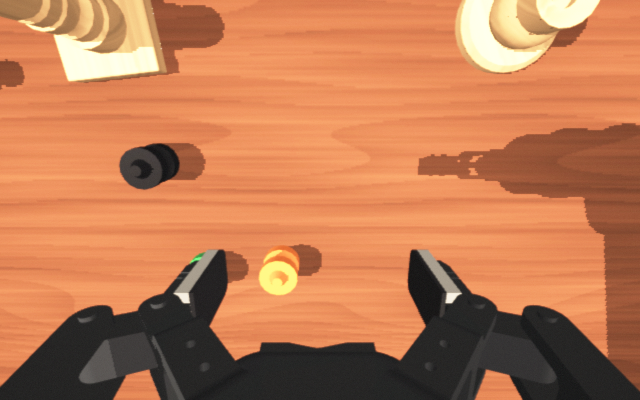

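The scene shows both candlesticks upright, with the tall cup at (643,155) and the low cup at (352,290). The low cup's top reads 91.7 mm against 92 expected. The tall one is cut off in the wrist view, so I'll check its height from the top camera.

Run:
```python
from h import *
z0=np.load("top0.npz")["d"]
for n in("top","scene"):
    p,d=eyes.capture(n);W=cloud(n,d)
    for k,x,y,lo in(('tall',653,203,125),('low',658,-217,80)):
        m=(np.hypot(W[...,0]-x,W[...,1]-y)<45)&(W[...,2]>lo)&(d>0);P=W[m];print(n,k,len(P),circ(P[:,0],P[:,1]),np.percentile(P[:,2],[50,90,98]).round(1))
```

```text
top tall 122 [651.3 205.3  20.4] [142.7 146.4 148.4]
top low 191 [ 657.  -215.9   26.5] [89.1 93.9 95.6]
scene tall 237 [653.2 205.4  21.8] [142.2 145.7 147.2]
scene low 377 [ 658.9 -215.3   26.7] [89.6 93.3 94.7]
```

The tall cup's rim reads about 144 mm as expected, and both stacks are on axis. Handing in.

```bash
python3 -c "
from cell import env
print(env.close_job())"
```

```text
the job is handed in; nothing more can be done
None
```

Both candlesticks are assembled upright and handed in at about 53 s: camera heights show each stack fully home, and the bottle, bowl and gouge were never touched.

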